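Pop open the hatch of the blue-marked cuvette reader

TASK

Open the reader whose hatch has the blue thumb patch: with closed or open fingertips press its hatch down gently, one time only, at the patch, until the push-push latch lets go, then draw back so that the hatch pops up by itself, and watch it for about two seconds, touching nothing, to be sure that it stays open. Grasp nothing, do not lift or shove the readers, leave the orange-marked reader's hatch shut, and leave the cup, the timer and the dish as they stand.

Things in the scene. Friction and masses are not known exactly. Their poses are not given: they have to be found in the camera images.
- reader_blue: A white bench cuvette reader, the one to open, 110 mm deep (x) by 90 mm wide (y) by 71 mm high, 0.8 kg, standing loose on four rubber feet. Origin at the centre of its underside; z up, its front (small blank display) faces its own -x, turned up to 0.35 rad either way. Its whole top is a hinged grey hatch, 90 mm (x) by 88 mm (y) by 10 mm thick, hinged along the rear; a ribbed blue patch marks where to press.
- press_blue (a point): Centre of the blue thumb patch (30 x 50 mm) on top of the hatch to open, on its upper surface (72 mm above the worktop while shut), 72 mm in front of the hinge line. Moves with the hatch; about 40 mm higher once it has popped.
- hinge_blue (a point): Middle of the hinge line of that hatch, 42 mm behind the reader's centre, 66 mm above the worktop; the line runs along the reader's y.
- hatch_blue (a joint): Angle of that hatch (rad): 0 shut and latched, negative pressed in, about 0.6 popped open (stop). The latch lets go past about -0.055 (4 mm down at the patch, 3 to 5 N); press on to the stop at -0.08, 5.8 mm down, to be sure. Under 3.5 mm it springs back to 0; in between it may stick half in: just press on. Then a spring swings it open as the finger draws back, and holds it.
- latch_blue (a joint): Step slide of the push-push latch inside the reader (m), not visible: 0 latched, about 0.018 once it has let go (between 0.006 and 0.013 while the hatch is still held in). If the open hatch is pressed right down a second time it steps past 0.023 and latches again, which is a failure.
- reader_orange: A white bench cuvette reader, a bystander with the same build, 110 mm deep (x) by 90 mm wide (y) by 71 mm high, 0.8 kg, standing loose on four rubber feet. Origin at the centre of its underside; z up, its front (small blank display) faces its own -x, turned up to 0.35 rad either way. Its whole top is a hinged grey hatch, 90 mm (x) by 88 mm (y) by 10 mm thick, hinged along the rear; its patch is orange. Leave it alone.
- hatch_orange (a joint): Angle of the orange-marked hatch (rad): 0 shut and latched, 0.6 open. Leave at 0.
- specimen_cup_mid (a point): White specimen cup with yellow screw lid, 54 mm across, 66 mm high, loose; the point is half-way up. Leave alone.
- timer_mid (a point): White kitchen timer, 45 x 75 x 63 mm, loose; the point is half-way up. Leave alone.
- petri_mid (a point): Brown-topped petri dish, 62 mm across, 16 mm high, loose; the point is half-way up. Leave alone.

How it is judged:
On the way, in this order (a step that is already met when the one before it is completed fails the run):
1. the blue-marked hatch is pressed in by the fingers (value of joint hatch_blue below -0.035 rad and contact force between the fingers and reader_blue above 0.5 N), for 0.04 s.
2. it has popped and stands open for a second with nothing touching the reader (value of joint hatch_blue above 0.45 rad and contact force between each of the arm, the fingers and reader_blue below 0.1 N), for 1 s.
At the end, for the whole second after the job is handed in: The blue-marked hatch stands open (over 0.45 rad) on its own, its latch let go and not stepped a second time; the orange-marked hatch is shut; the blue-marked reader stands at rest within 20 mm of where it was (value of joint hatch_blue above 0.45 rad and value of joint latch_blue between 0.013 and 0.023 m and value of joint hatch_orange between -0.02 and 0.03 rad and distance of reader_blue from where it was at the start of the episode below 0.02 m and angle between reader_blue's own z axis and vertical below 0.1 rad and linear speed of reader_blue below 0.02 m/s); the robot touches nothing.
It fails at once if the blue-marked hatch is pressed in a second time (value of joint latch_blue above 0.023 m).
It fails at once if the orange-marked hatch is pressed in or opened (value of joint hatch_orange below -0.035 rad or value of joint hatch_orange above 0.06 rad).
It fails at once if a reader is lifted, tipped or shoved more than 20 mm (height (world z) of any of reader_blue, reader_orange above 0.012 m or distance of any of reader_blue, reader_orange from where it was at the start of the episode above 0.02 m or angle between any of reader_blue, reader_orange's own z axis and vertical above 0.15 rad).
It fails at once if the reader is rammed (over 40 N) (contact force between any of the fingers, the arm and reader_blue above 40 N).
It fails at once if the cup, the timer or the dish is disturbed (moved more than 15 mm) (distance of any of specimen_cup_mid, timer_mid, petri_mid from where it was at the start of the episode above 0.015 m).
It also fails if it takes over 38 s, if anything falls off the work surface, if the arm or the gripper's body presses on something with over 40 N, if the wrist force passes 120 N, or if a joint passes its speed limit or range.

ROBOT

A 7-joint arm with a two-finger parallel gripper is mounted at the origin on a cart in front of the work surface, level with it; the furniture and walls round the work are solid. World frame = base frame: x ahead of the robot, y to its left, z up, the work surface at z = 0. Lengths are in m, angles in rad, forces in N, time in s.
With the tool pointing down it reaches from about 0.35 to 0.9 m from the base axis. Payload 19.9 kg.
Tool frame: the origin (TCP) lies midway between the tips of the shut fingers; the grasp point (between the pads) lies bot.grip_depth behind it (bot.grip_depth is the distance from the TCP to the grasp point, in m); y points along the fingers, z is the direction in which the jaws open and shut, and the axes are right-handed (so a half turn about y gives the same grasp; the last joint's range is limited). The gripper opens to 85 mm and grips with 20 to 120 N. Pads are 22 mm wide; open, the fingers measure 114 mm over their backs; the gripper's body (76 mm by 85 mm) begins 54 mm behind the grasp point. The pads swing forward as they close: fully open they stand 13 mm farther back than shut.
Start: joints at [-1.274, 0.417, -0.01, 1.614, 0.005, 1.111, -0.053], TCP at [0.207, 0.59, 0.231] pointing down, gripper open.
Joint ranges: [-2.81, 2.81], [-0.39, 2.02], [-1.27, 1.25], [0.06, 2.57], [-1.19, 4.33], [0.19, 2], [-2.82, 2.82]. Speed limits (rad/s): [1.89, 1.89, 2.39, 2.39, 3.01, 3.01, 3.01].

INTERFACE

Orientations are given as a rotation vector (axis times angle).
In Python, from rig import bot gives the robot as it stands.
- The arm moves only by the tool jog_arm, never from a script. Its argument "targets" is a list that holds one entry, the list of rows, each a list of 4 numbers: the shift along the tool's x, y, z in m, then the turn about the tool's y in degrees. A call has 1 to 20 rows; each row is the pose to reach, as a shift and turn from the pose measured when the call began, along the tool's axes at that moment; what a row does not reach only later rows make up. A row lasts 1/8 s, in which the tool goes at most 62.5 mm and 10.7 degrees, less where a joint would pass 70% of its speed; a pose out of reach is approached as far as the arm can. A call with a gripper value outside its range is refused whole. "gripper" is the finger opening in m, from 0 to 0.0854, set as the call begins (left out, the last holds). The fingers move at their own pace and stop on an object; the grip force is fixed at half the most. Time passes only in rows, so rows that repeat a pose let the fingers close. It gives the time, the measured TCP pose, the force and the opening at its end, in the units of the state.
- bot.sense(): the state, without advancing time (a new reading comes with each control period).
- bot.get_image(name): name is "side" or "top"; returns the picture (480x640x3 uint8, blue, green, red); there is no depth.
- bot.get_calibration(name): a dict with "mtx" (3x3 intrinsics, pixels), "k1" (the pictures are not rectified: a ray, as slopes to the right and down, at radius r is drawn at 1 + k1 r^2 times it, then the intrinsics apply), "rvec" (rotation vector, rad) and "tvec" (3), from world to camera coordinates, as OpenCV has them. Camera axes: x right, y down, z forward; pixel columns grow to the right and rows downward; lengths in m; the calibration is good to about 2 mm. A picture is of the moment at which its call begins. get_calibration takes no time and is no camera call.
- bot.sign_off(): hands the job in, once; it reports no verdict.
Trained networks look in the newest picture that a camera, given by its name, has taken for a name from the list of things; names that differ only in an ending like _2 or _b are one class to them, and where a whole thing is asked for, a point or a joint stands for the part that bears it (a point fixed in the world has none). Each returns a list of dicts, best first, with "p" (0 to 1); they miss things now and then, are a little off and sometimes report something else, mostly with a low value. They report only what shows in the picture. A call takes as long as a camera call.
- bot.find_in(camera, target): "location" ([x, y, z] in m, in world coordinates, good to about 4 mm: the middle of the surface that is visible of it).
The state is a dict: "clock": time; "joint_pos": joint angles; "joint_vel": joint speeds; "joint_efforts": joint torques, N m; "tool_pos": TCP position; "ee_rot": TCP orientation; "force": force on the tool from outside, world axes, zero at the start; "ft_torque": the same for the moment, N m; "gripper_width": finger opening in m.
Only numpy, scipy, OpenCV 4.12 (cv2) and the standard library are available. Lean on these libraries where they do the work, as an engineer would, in place of code of your own. Each camera call takes 0.05 s, during which the arm holds its last target.

## Working session

There is one attempt and no reset: what is moved stays moved. The work goes in short steps, Python scripts to look and compute and a tool call to move; the robot and the scene stay as the last step left them, time stands still between calls to the robot, and variables do not carry over. Pictures are saved under pics/ and viewed, and the job is handed in when it is done.

Besides the shell and the picture viewer there is one more tool, called after ">>>" by a JSON object that holds its "api" and its "payload", one argument or row to a line. jog_arm: Moves the arm, as the interface text tells. Its arguments: {"type":"object","properties":{"targets":{"type":"array","items":{"type":"array","items":{"type":"array","items":{"type":"number"}}}},"gripper":{"type":"number"}},"required":["targets"]}

```bash
mkdir -p pics; ls
python3 - <<'E'
from rig import bot
import cv2
s=bot.sense();print({k:s[k] for k in('clock','tool_pos','ee_rot','force','gripper_width')},bot.grip_depth)
for c in('top','side'):
    cv2.imwrite(f'pics/{c}0.png',bot.get_image(c));print(c,bot.get_calibration(c))
for c in('top','side'):
  for t in('press_blue','hinge_blue','reader_blue','reader_orange'):
    print(c,t,[(x['p'],x['location']) for x in bot.find_in(c,t)][:3])
E
```

```text
pics
{'clock': 0.0, 'tool_pos': array([0.20703832, 0.58932173, 0.23064532]), 'ee_rot': array([-1.5557664 ,  0.26522946, -0.26503657]), 'force': array([-0.71746425,  0.33488187, -0.13301398]), 'gripper_width': 0.08539006799103684} 0.0187
top {'mtx': array([[448.80686026,   0.        , 315.92598878],
       [  0.        , 448.80686026, 238.20860702],
       [  0.        ,   0.        ,   1.        ]]), 'k1': -0.08966618098325195, 'rvec': array([ 2.10489223, -2.13605698,  0.2059905 ]), 'tvec': array([0.01259932, 0.49139891, 1.06417055])}
side {'mtx': array([[567.68100674,   0.        , 318.60204412],
       [  0.        , 567.68100674, 241.01157584],
       [  0.        ,   0.        ,   1.        ]]), 'k1': 0.015453978436108927, 'rvec': array([ 2.11288388, -0.37101399,  0.18290641]), 'tvec': array([-0.48782291,  0.17449586,  1.45043779])}
top press_blue [(0.82, [0.4672, -0.1461, 0.0725])]
top hinge_blue [(0.94, [0.4685, -0.1474, 0.0655])]
top reader_blue [(0.82, [0.4675, -0.1441, 0.0701])]
top reader_orange [(0.65, [0.5156, 0.1524, 0.0707])]
side press_blue [(0.94, [0.4714, -0.1564, 0.0757])]
side hinge_blue [(0.75, [0.4658, -0.1565, 0.0686])]
side reader_blue [(0.58, [0.4708, -0.181, 0.0533])]
side reader_orange [(0.73, [0.5147, 0.1146, 0.0543])]
```

View pics/top0.png

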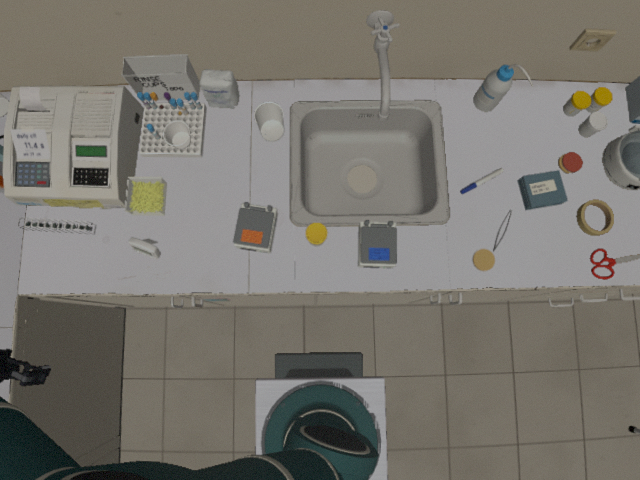

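View pics/side0.png

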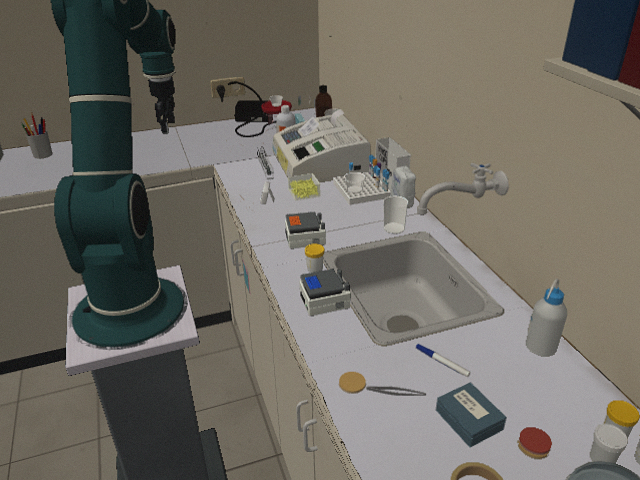

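```bash
cat > h.py <<'E'
import numpy as np,cv2
from scipy.spatial.transform import Rotation as R
from rig import bot
def ray(cam,uv,z):
    c=bot.get_calibration(cam);K=c['mtx'];k=c['k1']
    Rm=cv2.Rodrigues(c['rvec'])[0];C=-Rm.T@c['tvec']
    n=cv2.undistortPoints(np.array(uv,float).reshape(-1,1,2),K,np.array([k,0,0,0.]))[:,0]
    d=np.c_[n,np.ones(len(n))]@Rm
    return C+d*((z-C[2])/d[:,2])[:,None]
def blue(cam,img,roi):
    h=cv2.cvtColor(img,cv2.COLOR_BGR2HSV);m=cv2.inRange(h,(105,140,60),(130,255,255))
    x0,y0,x1,y1=roi;q=np.zeros_like(m);q[y0:y1,x0:x1]=m[y0:y1,x0:x1]
    ys,xs=np.nonzero(q);return np.c_[xs,ys].astype(np.float32)
E
python3 - <<'E'
from h import *
for c,roi in(('top',(350,215,410,275)),('side',(290,260,360,320))):
    p=blue(c,cv2.imread(f'pics/{c}0.png'),roi)
    w=ray(c,p,.072)[:,:2].astype(np.float32)
    print(c,len(p),p.mean(0),w.mean(0),cv2.minAreaRect(w))
im=cv2.imread('pics/top0.png')
cv2.imwrite('pics/z.png',cv2.resize(im[205:280,225:415],None,fx=4,fy=4,interpolation=cv2.INTER_CUBIC))
s=bot.sense();print(R.from_rotvec(s['ee_rot']).as_matrix().round(3))
# hatch corner pts
E
```

```text
top 225 [378.63556 253.57777] [ 0.4468047 -0.1451122] ((0.44702091813087463, -0.14485006034374237), (0.04648387432098389, 0.02684195153415203), 89.08667755126953)
side 143 [312.6084  282.11188] [ 0.45028546 -0.14826365] ((0.4500398635864258, -0.14815787971019745), (0.05012654513120651, 0.028754200786352158), 87.15007781982422)
[[ 0.943 -0.     0.331]
 [-0.331 -0.     0.943]
 [ 0.    -1.    -0.   ]]
```

View pics/z.png

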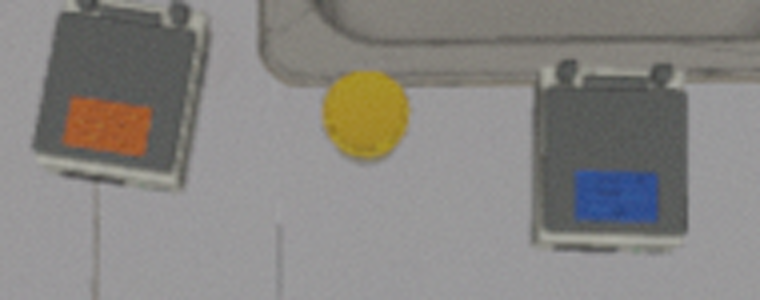

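>>> {"api": "jog_arm", "payload": {
  "targets": [
    [[0.37, 0, -0.229, 0], [0.37, 0, -0.229, 0], [0.37, 0, -0.229, 0], [0.37, 0, -0.229, 0], [0.37, 0, -0.229, 0], [0.37, 0, -0.229, 0], [0.37, 0, -0.229, 0], [0.47, 0, -0.613, 0], [0.47, 0, -0.613, 0], [0.47, 0, -0.613, 0], [0.47, 0, -0.613, 0], [0.47, 0, -0.613, 0], [0.47, 0, -0.613, 0], [0.47, 0, -0.613, 0], [0.47, 0, -0.613, 0], [0.47, 0, -0.613, 0], [0.47, 0, -0.613, 0], [0.47, 0, -0.613, 0]]
  ],
  "gripper": 0
}}

```text
clock: 2.75
tool_pos: [0.4475, -0.1438, 0.2313]
ee_rot: [-1.555, 0.264, -0.264]
force: [0.1, 0.1, 0.2]
gripper_width: 0.0004
```

>>> {"api": "jog_arm", "payload": {
  "targets": [
    [[0, 0.06, -0.002, 0], [0, 0.1, -0.002, 0], [0, 0.12, -0.002, 0], [0, 0.13, -0.002, 0], [0, 0.138, -0.002, 0], [0, 0.138, -0.002, 0], [0, 0.138, -0.002, 0]]
  ]
}}

```text
clock: 3.62
tool_pos: [0.4473, -0.1458, 0.0939]
ee_rot: [-1.555, 0.263, -0.265]
force: [-0.6, -0.9, -0.8]
gripper_width: -0.0
```

Run:
```python
from h import *
a=bot.get_image('top');b=bot.get_image('side')
s=bot.sense();print(s['tool_pos'],s['force'],s['clock'])
A=cv2.resize(a[190:300,310:450],None,fx=4,fy=4,interpolation=2);B=cv2.resize(b[220:330,260:360],None,fx=4,fy=4,interpolation=2)
cv2.imwrite('pics/n1.png',cv2.resize(np.hstack([A,B]),None,fx=.8,fy=.8))
```

```text
[ 0.44723038 -0.14574301  0.09387542] [-0.18928444 -0.38033269  0.92165303] 3.725
```

View pics/n1.png

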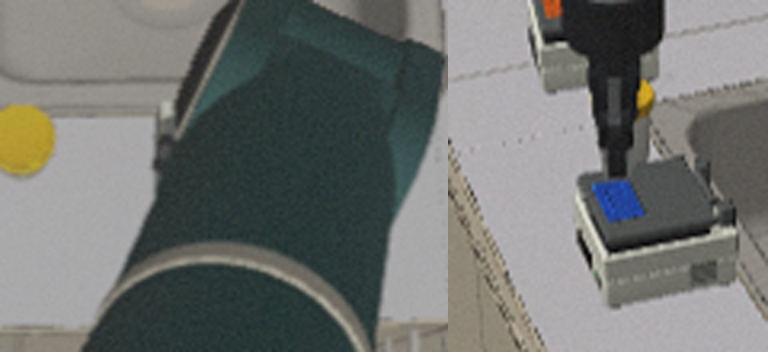

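>>> {"api": "jog_arm", "payload": {
  "targets": [
    [[0, 0.008, 0, 0], [0, 0.014, 0, 0], [0, 0.017, 0, 0], [0, 0.019, 0, 0], [0, 0.021, 0, 0], [0, 0.022, 0, 0], [0, 0.023, 0, 0], [0, 0.024, 0, 0], [0, 0.024, 0, 0]]
  ]
}}

```text
clock: 4.85
tool_pos: [0.4472, -0.1458, 0.0699]
ee_rot: [-1.554, 0.263, -0.265]
force: [-1.6, -0.1, 4.0]
gripper_width: 0.0003
```

>>> {"api": "jog_arm", "payload": {
  "targets": [
    [[0, 0.001, 0, 0], [0, 0.002, 0, 0], [0, 0.003, 0, 0], [0, 0.0035, 0, 0], [0, 0.004, 0, 0], [0, 0.004, 0, 0]]
  ]
}}

```text
clock: 5.6
tool_pos: [0.4472, -0.1457, 0.0659]
ee_rot: [-1.554, 0.263, -0.265]
force: [-1.6, 0.4, 3.4]
gripper_width: 0.0
```

>>> {"api": "jog_arm", "payload": {
  "targets": [
    [[0, 0.0005, 0, 0], [0, 0.001, 0, 0], [0, 0.001, 0, 0]]
  ]
}}

```text
clock: 5.98
tool_pos: [0.4472, -0.1458, 0.0651]
ee_rot: [-1.554, 0.263, -0.265]
force: [-6.0, 1.2, 14.4]
gripper_width: -0.0
```

Force rose to 14 N, so the stop is reached. I'll draw straight back, slowly at first.

>>> {"api": "jog_arm", "payload": {
  "targets": [
    [[0, -0.003, 0, 0], [0, -0.008, 0, 0], [0, -0.015, 0, 0], [0, -0.025, 0, 0], [0, -0.037, 0, 0], [0, -0.05, 0, 0], [0, -0.07, 0, 0], [0, -0.1, 0, 0], [0, -0.15, 0, 0], [0, -0.18, 0, 0], [0, -0.18, 0, 0]]
  ]
}}

```text
clock: 7.35
tool_pos: [0.4477, -0.146, 0.2475]
ee_rot: [-1.554, 0.26, -0.268]
force: [-0.0, 0.5, -1.2]
gripper_width: -0.0001
```

Run:
```python
from h import *
a=bot.get_image('top');b=bot.get_image('side')
s=bot.sense();print(s['tool_pos'],s['force'],s['clock'])
A=cv2.resize(a[190:300,310:450],None,fx=4,fy=4,interpolation=2);B=cv2.resize(b[220:330,260:360],None,fx=4,fy=4,interpolation=2)
cv2.imwrite('pics/n2.png',cv2.resize(np.hstack([A,B]),None,fx=.8,fy=.8))
print(bot.find_in('side','press_blue'))
```

```text
[ 0.44673287 -0.14566946  0.24513164] [-0.48989849  0.05159366  0.28304283] 7.45
[{'location': [0.4749, -0.1648, 0.1032], 'p': 0.89}]
```

View pics/n2.png

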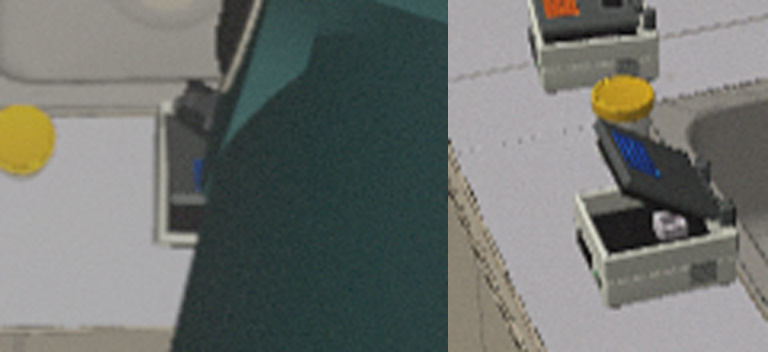

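The hatch is open: in the side view the blue patch is lifted and the inside shows, and the arm is clear of it. Next I'll hold still and watch for 2 s.

>>> {"api": "jog_arm", "payload": {
  "targets": [
    [[0, 0, 0, 0], [0, 0, 0, 0], [0, 0, 0, 0], [0, 0, 0, 0], [0, 0, 0, 0], [0, 0, 0, 0], [0, 0, 0, 0], [0, 0, 0, 0], [0, 0, 0, 0], [0, 0, 0, 0], [0, 0, 0, 0], [0, 0, 0, 0], [0, 0, 0, 0], [0, 0, 0, 0], [0, 0, 0, 0], [0, 0, 0, 0], [0, 0, 0, 0], [0, 0, 0, 0]]
  ]
}}

```text
clock: 9.75
tool_pos: [0.4465, -0.1457, 0.2446]
ee_rot: [-1.554, 0.264, -0.264]
force: [-0.1, 0.6, 0.2]
gripper_width: -0.0
```

Run:
```python
from h import *
b=bot.get_image('side')
s=bot.sense();print(s['tool_pos'],s['force'],s['clock'])
cv2.imwrite('pics/n3.png',cv2.resize(b[180:340,220:400],None,fx=3,fy=3,interpolation=2))
print(bot.find_in('side','press_blue'))
```

```text
[ 0.44656207 -0.14566266  0.24466382] [-0.48681084  0.54011018  0.13909215] 9.8
[{'location': [0.4725, -0.1632, 0.1025], 'p': 0.91}]
```

View pics/n3.png

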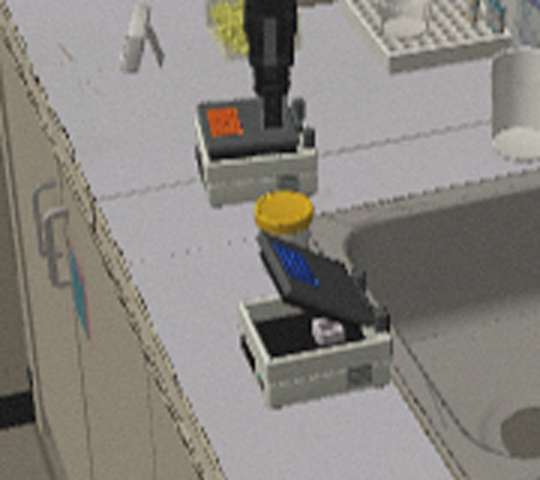

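The blue hatch is still open and unmoved after 2.3 s. The orange hatch is shut and the cup is still in place.

```bash
python3 -c "
from rig import bot
print(bot.sign_off())"
```

```text
the job is handed in; nothing more can be done
None
```

The blue-marked reader is open, and I handed the job in at about 9.8 s. I pressed its hatch once at the patch with closed fingertips, about 7 mm down to the stop, where the last force reading was about 14 N up. Then I drew straight up to about 0.245 m, and the hatch popped open by itself.

**Checks that passed:**
- After about 2.3 s of holding still, the side picture showed the hatch still open and the reader looking unmoved.
- The orange-marked hatch was shut and the cup was in place. The force reading was back near zero.

**Less certain:**
- **Patch height:** the network put the visible surface of the opened hatch at about 0.103 m, below the roughly 0.112 m expected for the patch centre. It seems to report the middle of the whole hatch, so this doesn't confirm the patch height.
- **Hatch angle and latch:** I couldn't measure either one, so I judged the hatch open from the picture.
- **Timer and dish:** I didn't check these afterwards. The arm only came below 0.23 m directly over the blue-marked reader.

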